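# Move a finished mosaic panel to the drying stand with a lifter

## Task

Take the flat steel lifter by its yellow grip, slide its blade under the red mosaic panel, lift the panel off its wooden stand on the blade, and set it down gently, level and square, in the middle of the green drying stand. Then draw the blade out and lay the lifter flat on the bench. The grout is fresh: never touch a panel with the gripper, do not tip the red panel, and leave the blue panel where it is.

Things in the scene. Friction and masses are not known exactly. Their poses are not given: they have to be found in the camera images.
- lifter: Loose flat lifter on the bench, 0.2 kg. Steel blade 145 x 46 x 3 mm, from x = -25 to its tip at x = +120. Upright yellow grip over the blade's rear, centred on the origin, 44 long (x), 26 wide (y: pinch across this), 42 to 88 above the underside, on a neck 22 x 14. Origin: blade's underside below the grip's middle; z up. At the start the tip points to +y within 25 degrees.
- red_panel: Loose rigid red and orange mosaic slab, 100 x 100 x 10 mm, 0.13 to 0.25 kg. Origin: centre of underside, 30 above the bench; x points away from the robot within 20 degrees, z up. Lies on two rails of a fixed wooden stand shaped like the drying stand, centred within 5 mm, parallel within 3 degrees: 24 of free height below it, open to its -x (robot's) side.
- blue_panel: Blue mosaic slab of the same size on a wooden stand of the same kind; a bystander. Origin: centre of its underside, 30 mm above the bench; axes as the red panel's.
- drying_stand: Empty green stand, fixed: base board 90 (x) x 120 (y) x 6 mm thick; two rails along x, each 100 long, 15 wide, centred at y = -42.5 and +42.5, so 70 clear between them; rail tops 30 above the bench, 24 above the board; open at front and back. Origin: centre of its underside, on the bench; x points away from the robot within 15 degrees, z up.
Mind the look-alikes: they are no part of the job. Several things look just like the drying_stand: the one meant starts farthest from the robot's base.

How it is judged (in metres and radians):
On the way:
1. the red panel is carried level on the lifter, clear of its stand (height (world z) of red_panel above 0.036 m and contact force between red_panel and lifter above 0.3 N and angle between red_panel's own z axis and vertical below 0.26 rad), for 0.3 s.
At the end, for the whole second after the job is handed in: Red panel resting on the green stand's rails: level within 4 degrees, centred within 20 mm, square within 15 degrees, at rest, off the lifter; lifter flat (within 6 degrees, underside below 6 mm) and still on the bench; blue panel within 20 mm of its start (horizontal distance between red_panel and drying_stand below 0.02 m and angle between the x axis of red_panel and the x axis of drying_stand, either way round below 0.26 rad and angle between red_panel's own z axis and vertical below 0.07 rad and height (world z) of red_panel between 0.027 and 0.034 m and contact force between red_panel and lifter below 0.05 N and linear speed of each of red_panel, lifter below 0.02 m/s and height (world z) of lifter below 0.006 m and angle between lifter's own z axis and vertical below 0.1 rad and distance of blue_panel from where it was at the start of the episode below 0.02 m); the robot touches nothing.
It fails at once if the gripper touches the red panel (contact force between the fingers and red_panel above 0.5 N).
It fails at once if the gripper touches the blue panel (contact force between the fingers and blue_panel above 0.5 N).
It fails at once if the red panel is tipped by more than 25 degrees (angle between red_panel's own z axis and vertical above 0.44 rad).
It fails at once if the red panel is dropped or banged onto the drying stand (more than 40 N) (contact force between red_panel and drying_stand above 40 N).
It fails at once if the blue panel is moved by more than 20 mm (distance of blue_panel from where it was at the start of the episode above 0.02 m).
It also fails if it takes over 58 s, if anything falls off the work surface, if the arm or the gripper's body presses on something with over 40 N, if the wrist force passes 120 N, or if a joint passes its speed limit or range.

## Robot

A 6-joint arm with a two-finger parallel gripper is mounted at the origin on the work surface. World frame = base frame: x ahead of the robot, y to its left, z up, the work surface at z = 0. Lengths are in mm, angles in rad, forces in N, time in s.
With the tool pointing down it reaches from about 375 to 975 mm from the base axis. Payload 3.8 kg.
Tool frame: the origin (TCP) lies midway between the tips of the shut fingers; the grasp point (between the pads) lies 19 mm behind it (env.pinch_z is the distance from the TCP to the grasp point, in mm); x points along the fingers, z is the direction in which the jaws open and shut, and the axes are right-handed (so a half turn about x gives the same grasp; the last joint's range is limited). The gripper opens to 85 mm and grips with 20 to 120 N. Pads are 22 mm wide; open, the fingers measure 114 mm over their backs; the gripper's body (76 mm by 85 mm) begins 54 mm behind the grasp point. The pads swing forward as they close: fully open they stand 13 mm farther back than shut.
Start: joints at [-1.315, 0.264, 1.604, -0, 1.274, -0.037], TCP at [194.823, -646.268, 231.28] pointing down, gripper open.
Joint ranges: [-2.63, 2.63], [-0.94, 2.18], [0.31, 2.57], [-1.31, 4.45], [0, 2.66], [-2.55, 2.55]. Speed limits (rad/s): [2.57, 2.57, 3.14, 3.14, 3.14, 3.14].

## Interface

Orientations are given as a 3x3 rotation matrix whose columns are the frame's x, y, z axes.
In Python, from workcell import env gives the robot as it stands.
- The arm moves only by the tool move_arm, never from a script. Its argument "rows" is one flat list of numbers, 7 for each row, row after row: the shift along the tool's x, y, z in mm, then the turn, a rotation vector about the tool's x, y, z in degrees, then the gripper's target within -1 to 1 (fully open at 1, half-way at 0, shut at -1). A call has 1 to 20 rows; each row shifts and turns the pose as measured when the row begins, along the tool's axes as they then stand; what a row does not reach is not made up. A row lasts 1/8 s, in which the tool goes at most 62.5 mm and 10.7 degrees, less where a joint would pass 70% of its speed; a pose out of reach is approached as far as the arm can. A call with a gripper value outside its range is refused whole. The fingers move at their own pace and stop on an object; "force" is the grip in N (left out, the last holds). Time passes only in rows, so rows that do not move let the fingers close. It gives the time, the measured TCP pose, the force and the opening at its end, in the units of the state.
- env.observe(): the state, without advancing time (a new reading comes with each control period).
- env.snapshot(name): name is "side" or "top"; returns a dict with "color" (384x512x3 uint8, red, green, blue), "fx", "fy", "cx", "cy" (pixels), "camera_from_world" (4x4, takes a point from world to camera coordinates). Camera axes: x right, y down, z forward; pixel columns grow to the right and rows downward; lengths in mm; the calibration is good to about 2 mm. A picture is of the moment at which its call begins. There is no depth.
- env.hand_in(): hands the job in, once; it reports no verdict.
The state is a dict: "clock": time; "qpos": joint angles; "joint_velocities": joint speeds; "tau": joint torques, N m; "ee_pos": TCP position; "ee_rot": TCP orientation; "wrist_force": force on the tool from outside, world axes, zero at the start; "moment": the same for the moment, N m; "gripper_width": finger opening in mm.
Only numpy, scipy, OpenCV 4.12 (cv2) and the standard library are available. Lean on these libraries where they do the work, as an engineer would, in place of code of your own. Each camera call takes 0.05 s, during which the arm holds its last target. There are 200 camera calls.

## Working session

There is one attempt and no reset: what is moved stays moved. The work goes in short steps, Python scripts to look and compute and a tool call to move; the robot and the scene stay as the last step left them, time stands still between calls to the robot, and variables do not carry over. Pictures are saved under pics/ and viewed, about 8 in all and at most 12, crops included, and the job is handed in when it is done.

Besides the shell and the picture viewer there is one more tool, called after "Request:" by a JSON object that holds its "name" and its "arguments", one argument or row to a line. move_arm: Moves the arm, as the interface text tells. Its arguments: {"type":"object","properties":{"rows":{"type":"array","items":{"type":"number"}},"force":{"type":"number"}},"required":["rows"]}

```bash
mkdir -p pics; ls; python3 - <<'E'
from workcell import env
import cv2
o=env.observe();print(o)
for n in("top","side"):
    s=env.snapshot(n);cv2.imwrite(f"pics/{n}0.png",s["color"][:,:,::-1]);print(n,s["fx"],s["cx"],s["cy"],s["camera_from_world"].round(4).tolist())
a=cv2.imread("pics/top0.png");cv2.imwrite("pics/top0b.png",cv2.resize(a,(800,600)))
a=cv2.imread("pics/side0.png");cv2.imwrite("pics/side0b.png",cv2.resize(a,(800,600)))
E
```

```text
pics
{'clock': 0.0, 'qpos': array([-1.31492249e+00,  2.64772791e-01,  1.60537293e+00, -1.76855427e-05,
        1.27372677e+00, -3.69191677e-02]), 'joint_velocities': array([ 9.15096236e-04,  8.66326187e-04,  1.26553804e-03, -6.87364295e-04,
       -1.88581470e-04, -9.02471620e-05]), 'tau': array([ 8.02717950e-04, -5.15109158e+01, -3.67320442e+01, -2.36697388e-04,
        1.30384389e-02, -1.23761447e-05]), 'ee_pos': array([ 194.61627092, -645.56226768,  229.94939566]), 'ee_rot': array([[-5.93365724e-04,  9.57439992e-01,  2.88631788e-01],
       [ 2.20132903e-03,  2.88632390e-01, -9.57437464e-01],
       [-9.99997401e-01,  6.72629589e-05, -2.27890501e-03]]), 'wrist_force': array([ 0.72640765, -0.36746546,  0.10367189]), 'moment': array([ 0.06013576, -0.01108925,  0.02823148]), 'gripper_width': 85.49502945828307}
top 415.71033780593234 256.60678154706875 187.39673633960862 [[-0.0126, -0.9999, -0.0112, 7.9889], [-0.9936, 0.0138, -0.112, 486.4638], [0.1121, 0.0097, -0.9936, 982.848], [0.0, 0.0, 0.0, 1.0]]
side 405.05265032622435 256.4377776993718 186.5758779450043 [[0.9822, -0.1863, 0.0229, -469.6336], [-0.0819, -0.5348, -0.841, 96.9832], [0.1689, 0.8242, -0.5406, 857.7938], [0.0, 0.0, 0.0, 1.0]]
```

View pics/top0b.png

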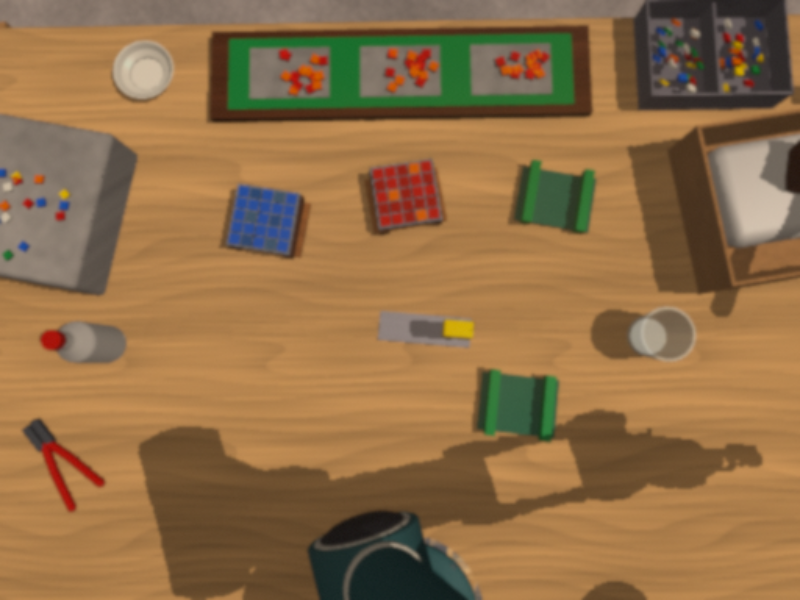

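View pics/side0b.png

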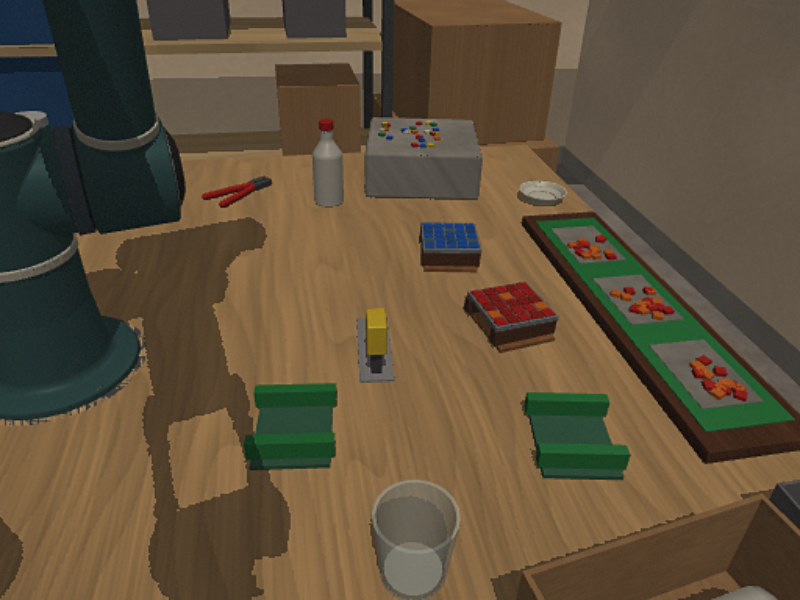

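The green things that match are the stands at (557,197) and (519,405) in the 800 px top view. The one higher in the picture is farther in x, so (557,197) should be the drying stand. The lifter's yellow grip is at (458,329) with its tip to the left (+y). The red panel is at (405,195) and the blue one at (265,220).

```bash
cat > h.py <<'E'
import cv2,numpy as np
from workcell import env
def cast(s,px,z):
    M=s["camera_from_world"];R=M[:3,:3];c=-R.T@M[:3,3]
    px=np.atleast_2d(px).astype(float)
    d=np.c_[(px[:,0]-s["cx"])/s["fx"],(px[:,1]-s["cy"])/s["fy"],np.ones(len(px))]@R
    return (c+d*((z-c[2])/d[:,2])[:,None])[:,:2]
def proj(s,P):
    P=np.atleast_2d(P);M=s["camera_from_world"];q=P@M[:3,:3].T+M[:3,3]
    return np.c_[q[:,0]/q[:,2]*s["fx"]+s["cx"],q[:,1]/q[:,2]*s["fy"]+s["cy"]]
def mask(s,lo,hi):
    return cv2.inRange(cv2.cvtColor(s["color"],cv2.COLOR_RGB2HSV),np.array(lo),np.array(hi))
def blobs(m,amin,close=0):
    if close: m=cv2.morphologyEx(m,cv2.MORPH_CLOSE,np.ones((close,close),np.uint8))
    cs,_=cv2.findContours(m,cv2.RETR_EXTERNAL,cv2.CHAIN_APPROX_NONE)
    return [c[:,0] for c in cs if cv2.contourArea(c)>amin]
def rect(s,c,z):
    W=cast(s,c,z).astype(np.float32);(x,y),(w,h),a=cv2.minAreaRect(W)
    return np.round([*c.mean(0),x,y,w,h,a],1)
COL=dict(red=((0,120,90),(14,255,255),40,5),blue=((100,110,60),(125,255,255),40,5),yellow=((24,170,130),(34,255,255),88,0),green=((55,120,75),(85,255,255),30,0),board=((55,60,30),(90,255,255),30,0))
E
python3 - <<'E'
from h import *
for n in("top","side"):
    s=env.snapshot(n)
    for k,(lo,hi,z,cl) in COL.items():
        for c in blobs(mask(s,lo,hi),60,cl):
            print(n,k,rect(s,c,z))
    if n=="top":
        hsv=cv2.cvtColor(s["color"],cv2.COLOR_RGB2HSV)
        for u,v in((250,210),(258,202),(292,210),(341,120),(356,128),(373,120),(332,260)):print(u,v,hsv[v,u])
    x0,y0,x1,y1=(225,85,400,290) if n=="top" else (140,170,420,320)
    cv2.imwrite(f"pics/crop_{n}.png",cv2.resize(s["color"][y0:y1,x0:x1,::-1],None,fx=2.8,fy=2.8,interpolation=cv2.INTER_CUBIC))
E
```

```text
top red [ 43.5 303.5 223.9 507.  110.   71.   41.1]
top red [ 32.8 217.3 420.  537.9  39.3  35.8  89.2]
top red [193.1 145.6 590.2 154.8  14.8  94.9  81.5]
top red [258.6 125.1 639.2  -4.5 109.2 117.8   8.9]
top red [ 475.7  111.8  635.8 -562.2  275.3  176.6   10.5]
top red [195.6  47.7 837.2 144.8  57.1  81.5  30.5]
top red [ 334.5   40.9  851.1 -196.3   84.9   49.6   89. ]
top red [262.4  45.  845.3 -18.6  63.1  88.1   8.9]
top red [ 468.4   31.6  866.7 -529.8   39.5   58.1   86.2]
top red [278.1  23.1 906.4 -15.7 618.5 139.6  77.3]
top blue [168.9 139.7 605.7 216.2  91.8  90.8  80.2]
top yellow [293.  210.1 425.9 -80.9  36.3  20.4  88.8]
top green [ 350.5  260.3  309.  -218.8   17.4   88.    83.7]
top green [ 314.8  257.3  317.  -134.9   18.1   92.6   82.9]
top green [ 373.8  128.5  628.3 -288.    16.1   95.    78.3]
top green [ 339.7  122.2  644.9 -205.1   15.7   94.8   78.9]
top green [ 2.558e+02  4.530e+01  8.476e+02 -3.000e-01  5.533e+02  1.177e+02
  9.000e+01]
top board [213.7 363.4  71.2  97.2  74.5  82.4   4.2]
top board [261.7 363.   91.   -7.9 179.6 115.9  89.5]
top board
[... 1416 characters left out ...]
  311.9 -221.3   15.8   90.1   82.4]
side green [ 363.   254.   647.1 -207.8   14.8   98.4   78.8]
side green [ 188.3  248.2  317.8 -136.8   14.2   98.4   82.9]
side green [ 4.233e+02  2.098e+02  8.417e+02 -1.300e+01  1.173e+02  5.512e+02
  1.000e-01]
side board [ 368.5  279.   631.9 -265.9  134.9  105.7   78.8]
side board [ 186.1  272.9  310.7 -197.   135.5   99.2   83.1]
side board [ 37.1 217.6   8.9  56.5 162.4 388.6  17.1]
side board [ 4.230e+02  2.098e+02  8.412e+02 -1.330e+01  1.185e+02  5.517e+02
  1.000e-01]
side board [  22.7  130.6 -176.8  583.   117.4  742.4   17.1]
side board [ 80.6 118.1   2.7 653.  201.9 610.6  16. ]
side board [  68.4   41.8 -288.1 1939.1  376.1 2258.3   15.4]
```

View pics/crop_top.png

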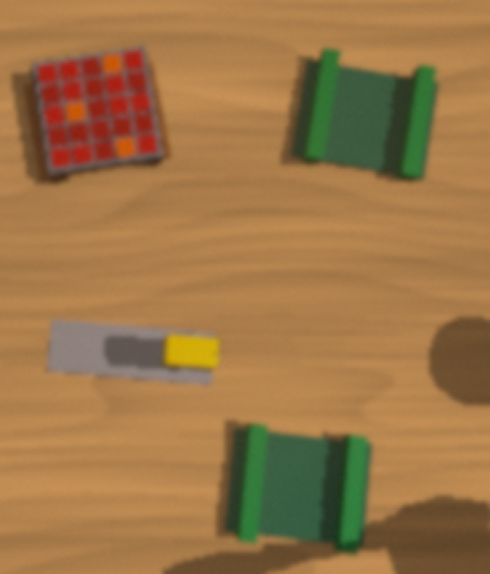

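The crop confirms it: the drying stand is the upper one, empty, at x≈637, while the look-alike is at x≈313. I'll refine the lifter and red panel next.

```bash
python3 - <<'E'
from h import *
S={n:env.snapshot(n) for n in("top","side")}
for n,s in S.items():
    m=mask(s,(0,170,80),(16,255,255))
    for c in blobs(m,200,7):
        r=rect(s,c,40)
        if 550<r[2]<720 and abs(r[3])<80: print(n,"red",r)
    for z in (88,):
        for c in blobs(mask(s,(22,120,100),(36,255,255)),40):
            r=rect(s,c,z)
            if 350<r[2]<520 and -180<r[3]<50: print(n,"yel",r)
    m=mask(s,(0,0,60),(180,75,200))
    for c in blobs(m,100,9):
        r=rect(s,c,3)
        if 330<r[2]<520 and -200<r[3]<150:
            W=cast(s,c,3);p=[cast(s,q,3)[0].round(1).tolist() for q in c[[c[:,0].argmin(),c[:,0].argmax(),c[:,1].argmin(),c[:,1].argmax()]]]
            print(n,"blade",r,p)
E
```

```text
top red [256.1 125.1 638.9  -1.9  97.1 103.7  10.2]
top yel [293.  210.1 426.  -80.8  40.8  24.9  88.6]
top blade [269.6 211.7 432.1 -33.1 141.7  44.6  84.5] [[426.1, 38.7], [404.5, -101.6], [458.2, 33.5], [404.7, -84.4]]
side red [328.  194.  642.3  -9.2  91.6  92.8   8.1]
side yel [ 240.7  211.6  424.2 -110.5   95.9   25.1   83.2]
side blade [238.9 224.5 432.1 -35.9 148.3  46.5  84.5] [[417.1, 40.0], [448.8, -104.6], [417.1, 40.0], [402.3, -106.6]]
```

```bash
cat >> h.py <<'E'
from scipy.spatial.transform import Rotation as Ro
def plan(p,ang,n,g,o=None):
    """rows to TCP p (mm), tool down, tool z at ang deg in world; n rows"""
    o=o or env.observe();R=Ro.from_matrix(o["ee_rot"]);a=np.radians(ang)
    z=np.array([np.cos(a),np.sin(a),0]);x=np.array([0,0,-1.]);T=Ro.from_matrix(np.c_[x,np.cross(z,x),z])
    rv=(R.inv()*T).as_rotvec()/n;d=(np.array(p)-o["ee_pos"])/n
    out=[]
    for i in range(n):
        Ri=R*Ro.from_rotvec(rv*i)
        out+=[*np.round(Ri.inv().apply(d),1),*np.round(np.degrees(rv),1),g]
    print("t",round(o["clock"],2),"from",o["ee_pos"].round(1),"F",o["wrist_force"].round(1),"w",round(o["gripper_width"],1),"n",n);print(",".join(f"{v:g}" for v in out))
E
python3 -c "
from h import *
plan((427,-81.5,160),-5,14,1)"
```

```text
t 0.3 from [ 194.8 -646.   230.8] F [-0.2 -0.5  0.9] w 85.4 n 14
5.1,27.5,-33.8,-4.9,-0,-0,1,5.1,30.3,-31.4,-4.9,-0,-0,1,5.1,32.8,-28.7,-4.9,-0,-0,1,5.1,35.2,-25.8,-4.9,-0,-0,1,5.1,37.2,-22.7,-4.9,-0,-0,1,5.1,39,-19.5,-4.9,-0,-0,1,5.1,40.5,-16.1,-4.9,-0,-0,1,5.1,41.8,-12.6,-4.9,-0,-0,1,5.1,42.7,-9,-4.9,-0,-0,1,5.1,43.3,-5.3,-4.9,-0,-0,1,5.1,43.6,-1.6,-4.9,-0,-0,1,5.1,43.6,2.1,-4.9,-0,-0,1,5.1,43.2,5.8,-4.9,-0,-0,1,5.1,42.6,9.4,-4.9,-0,-0,1
```

Request:
{"name": "move_arm", "arguments": {
  "rows": [5, 27.5, -34, -4.9, 0, 0, 1, 5, 30, -31.5, -4.9, 0, 0, 1, 5, 33, -28.5, -4.9, 0, 0, 1, 5, 35, -26, -4.9, 0, 0, 1, 5, 37, -22.5, -4.9, 0, 0, 1, 5, 39, -19.5, -4.9, 0, 0, 1, 5, 40.5, -16, -4.9, 0, 0, 1, 5, 42, -12.5, -4.9, 0, 0, 1, 5, 42.5, -9, -4.9, 0, 0, 1, 5, 43.5, -5.5, -4.9, 0, 0, 1, 5, 43.5, -1.5, -4.9, 0, 0, 1, 5, 43.5, 2, -4.9, 0, 0, 1, 5, 43, 6, -4.9, 0, 0, 1, 5, 42.5, 9.5, -4.9, 0, 0, 1, 0, 0, 0, 0, 0, 0, 1]
}}

```text
clock: 2.17
ee_pos: [422.2, -61.5, 160.0]
ee_rot: [[0.008, 0.043, 0.999], [-0.004, 0.999, -0.043], [-1.0, -0.004, 0.008]]
wrist_force: [0.7, 0.5, 0.1]
gripper_width: 85.7
```

```bash
python3 -c "
from h import *
o=env.observe()
plan((427,-81.5,110),-5,5,1)"
```

```text
t 2.17 from [422.2 -61.5 160. ] F [0.7 0.5 0.1] w 85.7 n 5
10,-3.9,1,0.5,0.1,0,1,10,-3.9,1.1,0.5,0.1,0,1,10,-3.9,1.1,0.5,0.1,0,1,10,-3.9,1.2,0.5,0.1,0,1,10,-3.9,1.3,0.5,0.1,0,1
```

Request:
{"name": "move_arm", "arguments": {
  "rows": [10, -4, 1, 0.5, 0, 0, 1, 10, -4, 1, 0.5, 0, 0, 1, 10, -4, 1, 0.5, 0, 0, 1, 10, -4, 1, 0.5, 0, 0, 1, 10, -4, 1, 0.5, 0, 0, 1, 0, 0, 0, 0, 0, 0, 1, 0, 0, 0, 0, 0, 0, 1]
}}

```text
clock: 3.05
ee_pos: [425.0, -87.2, 105.9]
ee_rot: [[0.006, 0.097, 0.995], [-0.005, 0.995, -0.097], [-1.0, -0.005, 0.006]]
wrist_force: [0.6, -0.7, 0.3]
gripper_width: 85.5
```

```bash
python3 -c "
from h import *
for n,c in(('top',(220,160,360,270)),('side',(180,150,320,260))):
    s=env.snapshot(n);i=cv2.resize(s['color'][c[1]:c[3],c[0]:c[2],::-1],None,fx=2.8,fy=2.8)
    cv2.imwrite('pics/g_%s.png'%n,i)
a=cv2.imread('pics/g_top.png');b=cv2.imread('pics/g_side.png')
cv2.imwrite('pics/g.png',np.hstack([a[:308,:392],b[:308,:392]]))
plan((427,-81.5,44),-5,5,1)"
```

```text
t 3.15 from [425.1 -87.  106.1] F [-0.2 -0.2 -0.3] w 85.5 n 5
12.4,1.2,0.2,-0.1,0.1,0.1,1,12.4,1.2,0.2,-0.1,0.1,0.1,1,12.4,1.2,0.2,-0.1,0.1,0.1,1,12.4,1.2,0.3,-0.1,0.1,0.1,1,12.4,1.1,0.3,-0.1,0.1,0.1,1
```

View pics/g.png

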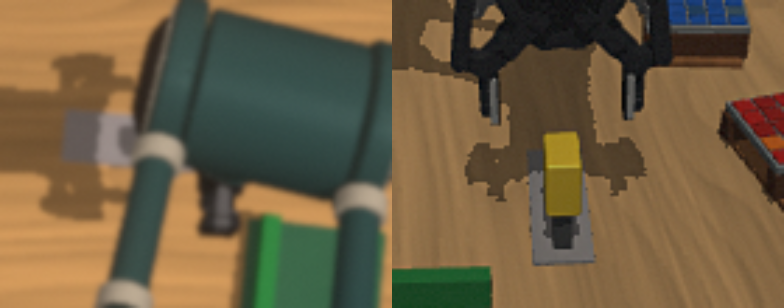

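The fingers (side crop at (492,100) and (630,95)) straddle the yellow grip at (562,170) evenly, so I'll descend and grip.

Request:
{"name": "move_arm", "arguments": {
  "rows": [12, 1.2, 0.2, 0, 0, 0, 1, 12, 1.2, 0.2, 0, 0, 0, 1, 12, 1.2, 0.2, 0, 0, 0, 1, 12, 1.2, 0.2, 0, 0, 0, 1, 10, 0.5, 0.2, 0, 0, 0, 1, 0, 0, 0, 0, 0, 0, 1, 0, 0, 0, 0, 0, 0, 1],
  "force": 100
}}

```text
clock: 4.03
ee_pos: [426.9, -81.1, 43.8]
ee_rot: [[0.006, 0.095, 0.995], [-0.005, 0.995, -0.095], [-1.0, -0.005, 0.006]]
wrist_force: [0.4, 0.8, 0.1]
gripper_width: 85.0
```

```bash
python3 -c "
from h import *
plan((427,-81.5,44),-5,1,1)"
```

```text
t 4.03 from [426.9 -81.1  43.8] F [0.4 0.8 0.1] w 85.0 n 1
-0.2,-0.4,0.1,-0.5,0.4,0.3,1
```

Request:
{"name": "move_arm", "arguments": {
  "rows": [0, 0, 0, 0, 0.4, 0.3, -1, 0, 0, 0, 0, 0, 0, -1, 0, 0, 0, 0, 0, 0, -1, 0, 0, 0, 0, 0, 0, -1, 0, 0, 0, 0, 0, 0, -1, 0, 0, 0, 0, 0, 0, -1, 0, 0, 0, 0, 0, 0, -1, 0, 0, 0, 0, 0, 0, -1],
  "force": 100
}}

```text
clock: 5.03
ee_pos: [428.2, -81.6, 45.1]
ee_rot: [[0.002, 0.095, 0.995], [0.0, 0.995, -0.095], [-1.0, 0.0, 0.002]]
wrist_force: [-0.0, 0.6, -0.3]
gripper_width: 24.9
```

```bash
python3 -c "
from h import *
plan((427,-81.5,140),-5,4,-1)"
```

```text
t 5.03 from [428.2 -81.6  45.1] F [-0.   0.6 -0.3] w 24.9 n 4
-23.7,0,-0.3,-0.1,0,-0,-1,-23.7,0,-0.3,-0.1,0,-0,-1,-23.7,0,-0.3,-0.1,0,-0,-1,-23.7,0,-0.3,-0.1,0,-0,-1
```

Request:
{"name": "move_arm", "arguments": {
  "rows": [-20, 0, 0, 0, 0, 0, -1, -20, 0, 0, 0, 0, 0, -1, -15, 0, 0, 0, 0, 0, -1, 0, 0, 0, 0, 0, 0, -1]
}}

```text
clock: 5.52
ee_pos: [426.1, -81.0, 99.8]
ee_rot: [[-0.002, 0.095, 0.995], [0.001, 0.995, -0.095], [-1.0, 0.001, -0.002]]
wrist_force: [-0.2, 0.3, -2.2]
gripper_width: 25.0
```

```bash
python3 -c "
from h import *
plan((443,-37,105),-81.7,10,-1)"
```

```text
t 5.53 from [426.1 -81.   99.8] F [-0.2  0.3 -2.2] w 25.0 n 10
-0.5,4.5,1.3,7.6,-0,0,-1,-0.5,4.7,0.7,7.6,-0,0,-1,-0.5,4.7,0,7.6,-0,0,-1,-0.5,4.7,-0.6,7.6,-0,0,-1,-0.5,4.6,-1.2,7.6,-0,0,-1,-0.5,4.4,-1.8,7.6,-0,0,-1,-0.5,4.1,-2.4,7.6,-0,0,-1,-0.5,3.7,-2.9,7.6,-0,0,-1,-0.5,3.3,-3.4,7.6,-0,0,-1,-0.5,2.8,-3.8,7.6,-0,0,-1
```

Request:
{"name": "move_arm", "arguments": {
  "rows": [-0.5, 4.5, 1.3, 7.6, 0, 0, -1, -0.5, 4.7, 0.7, 7.6, 0, 0, -1, -0.5, 4.7, 0, 7.6, 0, 0, -1, -0.5, 4.7, -0.6, 7.6, 0, 0, -1, -0.5, 4.6, -1.2, 7.6, 0, 0, -1, -0.5, 4.4, -1.8, 7.6, 0, 0, -1, -0.5, 4, -2.4, 7.6, 0, 0, -1, -0.5, 3.7, -3, 7.6, 0, 0, -1, -0.5, 3.3, -3.4, 7.6, 0, 0, -1, -0.5, 2.8, -3.8, 7.6, 0, 0, -1, 0, 0, 0, 0, 0, 0, -1, 0, 0, 0, 0, 0, 0, -1]
}}

```text
clock: 7.02
ee_pos: [435.3, -34.4, 93.5]
ee_rot: [[-0.021, 0.994, 0.108], [0.005, 0.108, -0.994], [-1.0, -0.021, -0.007]]
wrist_force: [0.1, -0.2, -1.6]
gripper_width: 25.0
```

```bash
python3 -c "
from h import *
plan((443,-37,59.5),-81.7,4,-1)"
```

```text
t 7.03 from [435.3 -34.4  93.5] F [ 0.1 -0.2 -1.6] w 25.0 n 4
8.5,2,0.9,-0.5,-0.1,0.3,-1,8.5,2,0.9,-0.5,-0.1,0.3,-1,8.5,1.9,0.9,-0.5,-0.1,0.3,-1,8.5,1.9,0.9,-0.5,-0.1,0.3,-1
```

Request:
{"name": "move_arm", "arguments": {
  "rows": [8.5, 2, 0.9, -0.5, -0.1, 0.3, -1, 8.5, 2, 0.9, -0.5, -0.1, 0.3, -1, 8.5, 2, 0.9, -0.5, -0.1, 0.3, -1, 6.5, 2, 0.9, -0.5, -0.1, 0.3, -1, 0, 0, 0, 0, 0, 0, -1, 0, 0, 0, 0, 0, 0, -1]
}}

```text
clock: 7.78
ee_pos: [442.8, -37.4, 58.0]
ee_rot: [[-0.0, 0.989, 0.147], [0.0, 0.147, -0.989], [-1.0, -0.0, -0.0]]
wrist_force: [0.5, 0.3, -2.0]
gripper_width: 25.0
```

```bash
python3 -c "
from h import *
for n,c in(('top',(190,70,330,240)),('side',(200,140,380,260))):
    s=env.snapshot(n);i=cv2.resize(s['color'][c[1]:c[3],c[0]:c[2],::-1],None,fx=2.5,fy=2.5)
    cv2.imwrite('pics/h_%s.png'%n,i)
    m=mask(s,(0,0,60),(180,75,200))
    o=env.observe();print(proj(s,[[443+120*.99,-37+120*.144,17]]))
a=cv2.imread('pics/h_top.png');b=cv2.imread('pics/h_side.png')
b=cv2.copyMakeBorder(b,0,a.shape[0]-b.shape[0],0,0,0);cv2.imwrite('pics/h.png',np.hstack([a,b]))
plan((443,-37,59.5),-81.7,1,-1)
plan((641-70*.9895,-8.5-70*.1444,59.5),-81.7,8,-1)"
```

```text
[[264.87082553 157.52449358]]
[[294.1113262  207.21218314]]
t 7.88 from [442.8 -37.4  58.2] F [ 0.4 -0.5 -2.3] w 24.8 n 1
-1.3,0.2,-0.4,0.2,-0,-0,-1
t 7.88 from [442.8 -37.4  58.2] F [ 0.4 -0.5 -2.3] w 24.8 n 8
-0.2,16.3,0.1,0,-0,-0,-1,-0.2,16.3,0,0,-0,-0,-1,-0.2,16.3,0,0,-0,-0,-1,-0.2,16.3,0,0,-0,-0,-1,-0.2,16.3,0,0,-0,-0,-1,-0.2,16.3,0,0,-0,-0,-1,-0.2,16.3,0,0,-0,-0,-1,-0.2,16.3,0,0,-0,-0,-1
```

View pics/h.png

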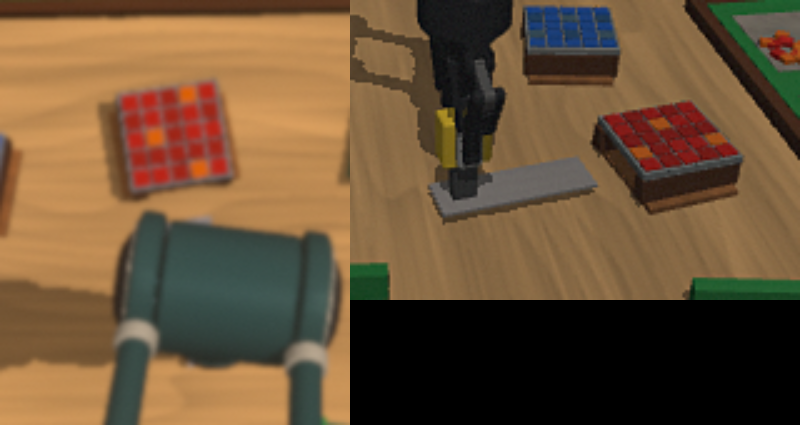

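The blade is level and aligned with the gap. Its tip is seen at side px (295,209), against (294,207) expected. Sliding under now.

Request:
{"name": "move_arm", "arguments": {
  "rows": [-1, 15, 0, 0, 0, 0, -1, -0.7, 16, 0, 0, 0, 0, -1, -0.2, 16, 0, 0, 0, 0, -1, 0, 16, 0, 0, 0, 0, -1, 0, 15, 0, 0, 0, 0, -1, 0, 14, 0, 0, 0, 0, -1, 0, 0, 0, 0, 0, 0, -1]
}}

```text
clock: 8.75
ee_pos: [543.3, -22.7, 61.4]
ee_rot: [[0.004, 0.989, 0.148], [-0.0, 0.148, -0.989], [-1.0, 0.004, 0.001]]
wrist_force: [-0.0, -0.1, -1.5]
gripper_width: 25.2
```

```bash
python3 -c "
from h import *
plan((641-70*.9895,-8.5-70*.1444,60),-81.7,3,-1)"
```

```text
t 8.75 from [543.3 -22.7  61.4] F [-0.  -0.1 -1.5] w 25.2 n 3
0.5,9.6,0.1,0.1,0,-0.1,-1,0.5,9.6,0,0.1,0,-0.1,-1,0.5,9.6,0,0.1,0,-0.1,-1
```

Request:
{"name": "move_arm", "arguments": {
  "rows": [0.5, 9, 0, 0.1, 0, -0.1, -1, 0.5, 9, 0, 0.1, 0, -0.1, -1, 0.3, 8, 0, 0, 0, 0, -1, 0, 0, 0, 0, 0, 0, -1, 0, 0, 0, 0, 0, 0, -1]
}}

```text
clock: 9.38
ee_pos: [569.4, -18.7, 59.5]
ee_rot: [[-0.002, 0.99, 0.144], [-0.001, 0.144, -0.99], [-1.0, -0.002, 0.0]]
wrist_force: [-0.4, -0.7, -2.8]
gripper_width: 24.9
```

```bash
python3 -c "
from h import *
s=env.snapshot('side');i=cv2.resize(s['color'][140:260,240:400,::-1],None,fx=4,fy=4,interpolation=cv2.INTER_CUBIC)
cv2.imwrite('pics/i.png',i)
plan((641-70*.9895,-8.5-70*.1444,60),-81.7,1,-1)"
```

```text
t 9.43 from [569.4 -18.7  59.5] F [-0.5  0.5 -1.9] w 24.6 n 1
-0.5,2.3,0.2,-0,0,0.1,-1
```

View pics/i.png

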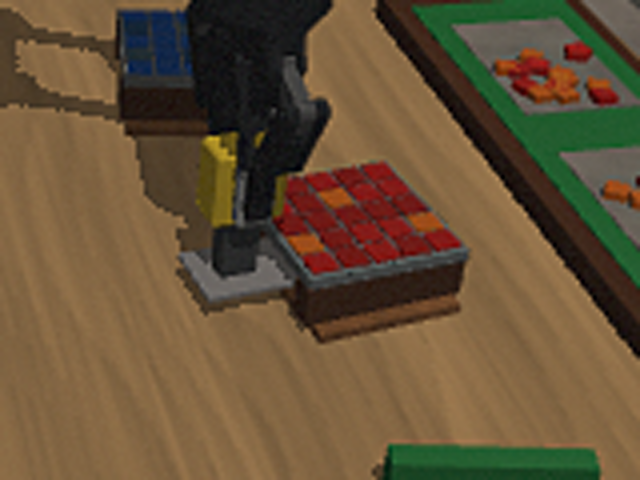

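The blade is in under the panel, and the gap to the neck is clear. Lifting slowly.

Request:
{"name": "move_arm", "arguments": {
  "rows": [-3, 0, 0, 0, 0, 0, -1, -3, 0, 0, 0, 0, 0, -1, -2, 0, 0, 0, 0, 0, -1, -2, 0, 0, 0, 0, 0, -1, -2, 0, 0, 0, 0, 0, -1, -2, 0, 0, 0, 0, 0, -1, -3, 0, 0, 0, 0, 0, -1, -4, 0, 0, 0, 0, 0, -1, -4, 0, 0, 0, 0, 0, -1, -5, 0, 0, 0, 0, 0, -1, -4, 0, 0, 0, 0, 0, -1, -3, 0, 0, 0, 0, 0, -1, -2, 0, 0, 0, 0, 0, -1, 0, 0, 0, 0, 0, 0, -1]
}}

```text
clock: 11.18
ee_pos: [567.3, -18.7, 100.2]
ee_rot: [[-0.005, 0.99, 0.144], [-0.0, 0.144, -0.99], [-1.0, -0.005, -0.0]]
wrist_force: [-0.4, -0.0, -3.3]
gripper_width: 25.1
```

```bash
python3 -c "
from h import *
s=env.snapshot('side');i=cv2.resize(s['color'][140:260,240:400,::-1],None,fx=4,fy=4,interpolation=cv2.INTER_CUBIC)
cv2.imwrite('pics/j.png',i)
for c in blobs(mask(s,(0,170,80),(16,255,255)),200,7):
    r=rect(s,c,40+28.5)
    if 500<r[2]<720 and abs(r[3])<100: print('red',r)
plan((571.7,-18.6,110),-81.7,1,-1)"
```

```text
red [330.  184.4 639.4 -10.6  90.4  94.7   8.6]
t 11.22 from [567.2 -18.7 100.1] F [ 0.3 -0.2 -4.9] w 24.9 n 1
-9.9,4.4,0.5,-0,-0,0.3,-1
```

View pics/j.png

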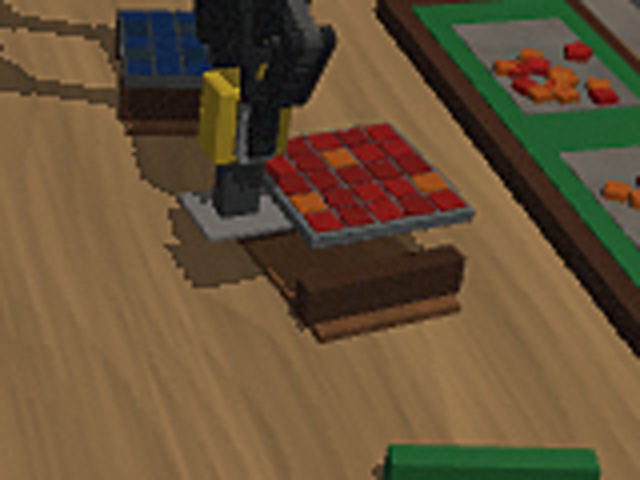

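The panel sits level on the blade, clear of its stand. Carrying it to the drying stand.

```bash
python3 -c "
from h import *
plan((567.3,-231.3,102),-101.4,24,-1)"
```

```text
t 11.22 from [567.2 -18.7 100.1] F [ 0.3 -0.2 -4.9] w 24.9 n 24
-0.1,-1.3,8.8,0.8,0,0,-1,-0.1,-1.1,8.8,0.8,0,0,-1,-0.1,-1,8.8,0.8,0,0,-1,-0.1,-0.9,8.8,0.8,0,0,-1,-0.1,-0.8,8.8,0.8,0,0,-1,-0.1,-0.6,8.8,0.8,0,0,-1,-0.1,-0.5,8.8,0.8,0,0,-1,-0.1,-0.4,8.8,0.8,0,0,-1,-0.1,-0.3,8.9,0.8,0,0,-1,-0.1,-0.1,8.9,0.8,0,0,-1,-0.1,-0,8.9,0.8,0,0,-1,-0.1,0.1,8.9,0.8,0,0,-1,-0.1,0.2,8.9,0.8,0,0,-1,-0.1,0.4,8.9,0.8,0,0,-1,-0.1,0.5,8.8,0.8,0,0,-1,-0.1,0.6,8.8,0.8,0,0,-1,-0.1,0.8,8.8,0.8,0,0,-1,-0.1,0.9,8.8,0.8,0,0,-1,-0.1,1,8.8,0.8,0,0,-1,-0.1,1.1,8.8,0.8,0,0,-1,-0.1,1.3,8.8,0.8,0,0,-1,-0.1,1.4,8.8,0.8,0,0,-1,-0.1,1.5,8.7,0.8,0,0,-1,-0.1,1.6,8.7,0.8,0,0,-1
```

Request:
{"name": "move_arm", "arguments": {
  "rows": [-0.3, 0, 3, 0.3, 0, 0, -1, -0.3, 0, 5, 0.5, 0, 0, -1, -0.2, -0.5, 7, 0.7, 0, 0, -1, -0.1, -1, 9, 0.8, 0, 0, -1, -0.1, -0.9, 9, 0.8, 0, 0, -1, -0.1, -0.8, 9, 0.8, 0, 0, -1, -0.1, -0.6, 9, 0.8, 0, 0, -1, -0.1, -0.5, 9, 0.8, 0, 0, -1, -0.1, -0.3, 9, 0.8, 0, 0, -1, -0.1, -0.2, 9, 0.8, 0, 0, -1, -0.1, 0, 9, 0.8, 0, 0, -1, -0.1, 0.1, 9, 0.8, 0, 0, -1, -0.1, 0.2, 9, 0.8, 0, 0, -1, -0.1, 0.4, 9, 0.8, 0, 0, -1, -0.1, 0.5, 8, 0.8, 0, 0, -1, 0, 0.5, 6, 0.6, 0, 0, -1, 0, 0.5, 4, 0.4, 0, 0, -1, 0, 0, 2, 0.2, 0, 0, -1]
}}

```text
clock: 13.48
ee_pos: [569.3, -163.2, 101.6]
ee_rot: [[-0.006, 0.996, -0.087], [-0.001, -0.087, -0.996], [-1.0, -0.006, 0.001]]
wrist_force: [-0.5, -0.1, -4.0]
gripper_width: 25.2
```

```bash
python3 -c "
from h import *
plan((567.3,-231.3,100),-101.4,10,-1)"
```

```text
t 13.47 from [ 569.3 -163.2  101.6] F [-0.5 -0.1 -4. ] w 25.2 n 10
0.2,0.4,6.8,0.6,0,0,-1,0.2,0.5,6.8,0.6,0,0,-1,0.2,0.5,6.8,0.6,0,0,-1,0.2,0.6,6.8,0.6,0,0,-1,0.2,0.7,6.8,0.6,0,0,-1,0.2,0.8,6.8,0.6,0,0,-1,0.2,0.9,6.8,0.6,0,0,-1,0.2,0.9,6.8,0.6,0,0,-1,0.2,1,6.7,0.6,0,0,-1,0.2,1.1,6.7,0.6,0,0,-1
```

Request:
{"name": "move_arm", "arguments": {
  "rows": [0, 0.4, 4, 0.4, 0, 0, -1, 0, 0.4, 6, 0.6, 0, 0, -1, 0, 0.5, 8, 0.7, 0, 0, -1, 0, 0.6, 9, 0.8, 0, 0, -1, 0, 0.7, 9, 0.8, 0, 0, -1, 0, 0.8, 9, 0.8, 0, 0, -1, 0, 0.8, 8, 0.7, 0, 0.1, -1, 0, 0.8, 6, 0.6, 0, 0.1, -1, 0, 0.6, 4, 0.3, 0, 0.1, -1, 0, 0.3, 2, 0.1, 0, 0, -1, 0, 0, 0, 0, 0, 0, -1, 0, 0, 0, 0, 0, 0, -1]
}}

```text
clock: 14.98
ee_pos: [565.9, -232.8, 101.5]
ee_rot: [[-0.001, 0.981, -0.194], [-0.001, -0.194, -0.981], [-1.0, -0.001, 0.001]]
wrist_force: [-0.4, -0.5, -3.7]
gripper_width: 25.3
```

```bash
python3 -c "
from h import *
for n in('side','top'):
    s=env.snapshot(n)
    zt=env.observe()['ee_pos'][2]-45.1+13
    for c in blobs(mask(s,(0,170,80),(16,255,255)),200,7):
        r=rect(s,c,zt)
        if 550<r[2]<720 and -300<r[3]<-200: print(n,'red',r)
    for c in blobs(mask(s,*COL['green'][:2]),60): 
        r=rect(s,c,30)
        if 550<r[2]<700: print(n,'green',r)
    if n=='side':cv2.imwrite('pics/k.png',cv2.resize(s['color'][190:320,290:450,::-1],None,fx=4,fy=4,interpolation=cv2.INTER_CUBIC))
plan((567.3,-231.3,100),-101.4,1,-1)"
```

```text
side red [ 372.7  255.2  639.1 -248.2   94.1   91.4   78.3]
side green [ 373.   287.   630.2 -290.7   16.    99.2   78.3]
top red [ 352.   113.3  652.1 -228.5   51.4   70.2   78.3]
t 15.07 from [ 565.9 -232.8  101.5] F [-0.   0.6 -4.2] w 25.0 n 1
1.5,1.1,-1.7,0.2,0.1,0,-1
```

View pics/k.png

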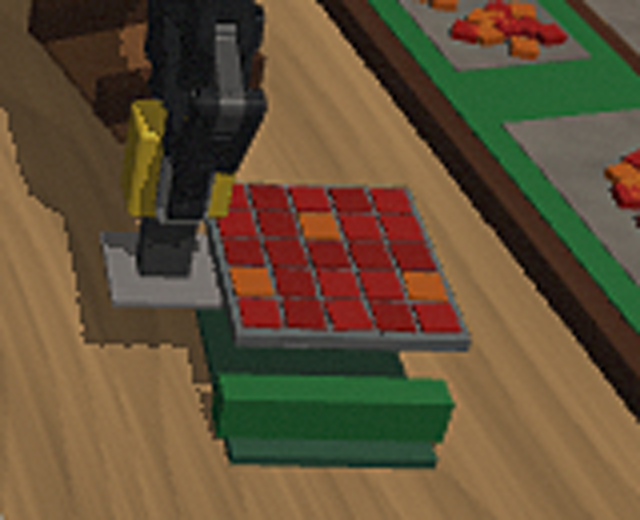

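The panel is at (639,-248), yaw -11.7°. The stand is at (638,-248), yaw -11.4°. Lowering gently.

Request:
{"name": "move_arm", "arguments": {
  "rows": [3, 0, 0, 0, 0, 0, -1, 4, 0, 0, 0, 0, 0, -1, 4, 0, 0, 0, 0, 0, -1, 4, 0, 0, 0, 0, 0, -1, 3, 0, 0, 0, 0, 0, -1, 2, 0, 0, 0, 0, 0, -1, 1, 0, 0, 0, 0, 0, -1, 0, 0, 0, 0, 0, 0, -1]
}}

```text
clock: 16.08
ee_pos: [565.7, -232.3, 78.5]
ee_rot: [[-0.002, 0.981, -0.193], [-0.001, -0.193, -0.981], [-1.0, -0.001, 0.001]]
wrist_force: [0.1, 0.0, -4.3]
gripper_width: 25.0
```

```bash
python3 -c "
from h import *
plan((566,-232.4,60),-101.4,9,-1)"
```

```text
t 16.07 from [ 565.7 -232.3   78.5] F [ 0.1  0.  -4.3] w 25.0 n 9
2.1,0,-0,0,0,0,-1,2.1,0,-0,0,0,0,-1,2.1,0,-0,0,0,0,-1,2.1,0,-0,0,0,0,-1,2.1,0,0,0,0,0,-1,2.1,0,0,0,0,0,-1,2.1,0,0,0,0,0,-1,2.1,0,0,0,0,0,-1,2.1,0,0,0,0,0,-1
```

Request:
{"name": "move_arm", "arguments": {
  "rows": [1.5, 0, 0, 0, 0, 0, -1, 1.5, 0, 0, 0, 0, 0, -1, 1.5, 0, 0, 0, 0, 0, -1, 1.5, 0, 0, 0, 0, 0, -1, 1.5, 0, 0, 0, 0, 0, -1, 1.5, 0, 0, 0, 0, 0, -1, 1.5, 0, 0, 0, 0, 0, -1, 2, 0, 0, 0, 0, 0, -1, 2, 0, 0, 0, 0, 0, -1, 2, 0, 0, 0, 0, 0, -1, 1.5, 0, 0, 0, 0, 0, -1, 0, 0, 0, 0, 0, 0, -1, 0, 0, 0, 0, 0, 0, -1]
}}

```text
clock: 17.7
ee_pos: [567.7, -233.2, 61.4]
ee_rot: [[0.003, 0.981, -0.193], [-0.003, -0.193, -0.981], [-1.0, 0.003, 0.002]]
wrist_force: [0.0, -0.1, -1.8]
gripper_width: 24.9
```

```bash
python3 -c "
from h import *
s=env.snapshot('side')
for c in blobs(mask(s,(0,170,80),(16,255,255)),200,7):
    r=rect(s,c,40)
    if 550<r[2]<720 and -300<r[3]<-200: print('red',r)
cv2.imwrite('pics/l.png',cv2.resize(s['color'][190:320,290:450,::-1],None,fx=4,fy=4,interpolation=cv2.INTER_CUBIC))
plan((566,-232.4,60),-101.4,1,-1)"
```

```text
red [ 371.1  267.5  639.2 -247.5   93.5   92.    78.9]
t 17.75 from [ 567.7 -233.2   61.4] F [ 0.7  0.3 -2.5] w 25.1 n 1
1.4,-1.9,-0.5,0.3,0.1,-0.2,-1
```

View pics/l.png

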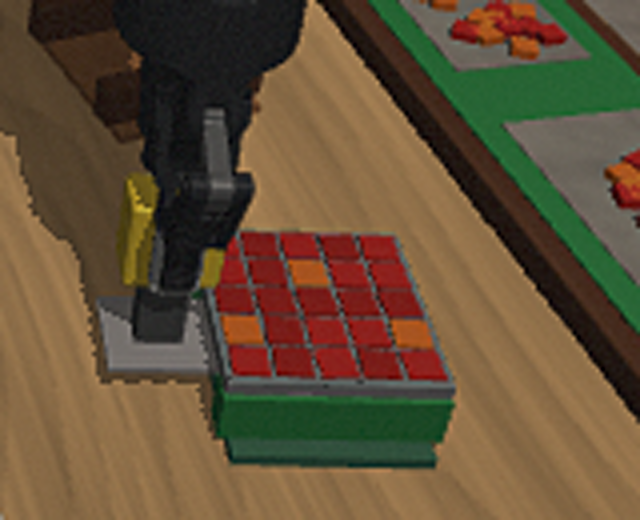

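The panel rests on the green rails and the wrist load is back to the lifter alone. Drawing the blade out.

Request:
{"name": "move_arm", "arguments": {
  "rows": [0.5, -3, 0, 0, 0, 0, -1, 0.5, -6, 0, 0, 0, 0, -1, 0, -9, 0, 0, 0, 0, -1, 0, -9, 0, 0, 0, 0, -1, 0, -10, 0, 0, 0, 0, -1, 0, -10, 0, 0, 0, 0, -1, 0, -10, 0, 0, 0, 0, -1, 0, 0, 0, 0, 0, 0, -1]
}}

```text
clock: 18.75
ee_pos: [506.6, -221.1, 60.2]
ee_rot: [[0.002, 0.981, -0.193], [-0.003, -0.193, -0.981], [-1.0, 0.002, 0.002]]
wrist_force: [0.3, -0.2, -1.6]
gripper_width: 24.7
```

```bash
python3 -c "
from h import *
a=np.radians(-11.4)
plan((567.7-148*np.cos(a),-233.2-148*np.sin(a),61),-101.4,8,-1)"
```

```text
t 18.75 from [ 506.6 -221.1   60.2] F [ 0.3 -0.2 -1.6] w 24.7 n 8
-0.1,-10.7,-0.1,0,0,-0,-1,-0.1,-10.7,-0.1,0,0,-0,-1,-0.1,-10.7,-0.1,0,0,-0,-1,-0.1,-10.7,-0.1,0,0,-0,-1,-0.1,-10.7,-0,0,0,-0,-1,-0.1,-10.7,-0,0,0,-0,-1,-0.1,-10.7,-0,0,0,-0,-1,-0.1,-10.7,-0,0,0,-0,-1
```

Request:
{"name": "move_arm", "arguments": {
  "rows": [0, -8, 0, 0, 0, 0, -1, 0, -11, 0, 0, 0, 0, -1, 0, -12, 0, 0, 0, 0, -1, 0, -12, 0, 0, 0, 0, -1, 0, -12, 0, 0, 0, 0, -1, 0, -12, 0, 0, 0, 0, -1, 0, -8, 0, 0, 0, 0, -1, 0, -4, 0, 0, 0, 0, -1, 0, 0, 0, 0, 0, 0, -1, 0, 0, 0, 0, 0, 0, -1]
}}

```text
clock: 20.0
ee_pos: [424.3, -205.0, 60.5]
ee_rot: [[0.004, 0.981, -0.194], [-0.003, -0.194, -0.981], [-1.0, 0.004, 0.003]]
wrist_force: [-0.4, -0.4, -2.1]
gripper_width: 25.1
```

```bash
python3 -c "
from h import *
o=env.observe();p=o['ee_pos'];plan((p[0],p[1],45.5),-101.4,8,-1)
s=env.snapshot('side')
for c in blobs(mask(s,(0,170,80),(16,255,255)),200,7):
    r=rect(s,c,40)
    if 550<r[2]<720 and -300<r[3]<-200: print('red',r)
cv2.imwrite('pics/m.png',cv2.resize(s['color'][160:320,180:440,::-1],None,fx=3,fy=3,interpolation=cv2.INTER_CUBIC))"
```

```text
t 20.0 from [ 424.3 -205.    60.5] F [-0.4 -0.4 -2.1] w 25.1 n 8
1.9,-0,-0,0,0,-0,-1,1.9,-0,-0,0,0,-0,-1,1.9,-0,-0,0,0,-0,-1,1.9,-0,-0,0,0,-0,-1,1.9,-0,-0,0,0,-0,-1,1.9,-0,-0,0,0,-0,-1,1.9,-0,-0,0,0,-0,-1,1.9,-0,-0,0,0,-0,-1
red [ 369.4  266.5  639.2 -247.5   93.6   92.    78.9]
```

View pics/m.png

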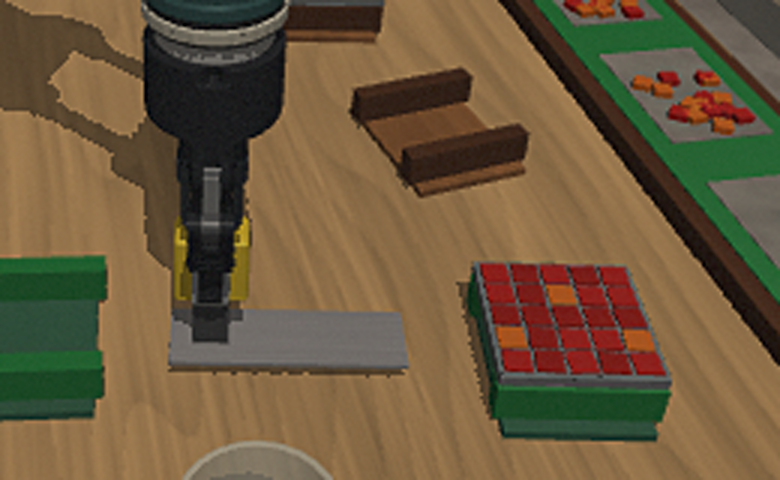

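The blade is fully out and the panel stayed put at (639.2,-247.5). The space under the lifter is free, so I'll lower it here and release.

Request:
{"name": "move_arm", "arguments": {
  "rows": [2, 0, 0, 0, 0, -0.1, -1, 2, 0, 0, 0, 0, 0, -1, 2, 0, 0, 0, 0, 0, -1, 2, 0, 0, 0, 0, 0, -1, 2, 0, 0, 0, 0, 0, -1, 1.5, 0, 0, 0, 0, 0, -1, 1, 0, 0, 0, 0, 0, -1, 1, 0, 0, 0, 0, 0, -1, 0, 0, 0, 0, 0, 0, -1, 0, 0, 0, 0, 0, 0, -1]
}}

```text
clock: 21.3
ee_pos: [425.0, -205.2, 45.8]
ee_rot: [[0.002, 0.981, -0.193], [-0.003, -0.193, -0.981], [-1.0, 0.002, 0.003]]
wrist_force: [-0.0, 1.1, -1.5]
gripper_width: 25.0
```

Request:
{"name": "move_arm", "arguments": {
  "rows": [0.6, 0, 0, 0, 0, 0, -1, 0.5, 0, 0, 0, 0, 0, -1, 0, 0, 0, 0, 0, 0, -1, 0, 0, 0, 0, 0, 0, 0, 0, 0, 0, 0, 0, 0, 0.5, 0, 0, 0, 0, 0, 0, 1, 0, 0, 0, 0, 0, 0, 1, 0, 0, 0, 0, 0, 0, 1, 0, 0, 0, 0, 0, 0, 1, 0, 0, 0, 0, 0, 0, 1, 0, 0, 0, 0, 0, 0, 1]
}}

```text
clock: 22.68
ee_pos: [426.3, -205.9, 45.9]
ee_rot: [[0.004, 0.981, -0.193], [-0.004, -0.193, -0.981], [-1.0, 0.005, 0.003]]
wrist_force: [-0.9, 0.4, 0.1]
gripper_width: 85.5
```

Request:
{"name": "move_arm", "arguments": {
  "rows": [-5, 0, 0, 0, 0, 0, 1, -10, 0, 0, 0, 0, 0, 1, -20, 0, 0, 0, 0, 0, 1, -25, 0, 0, 0, 0, 0, 1, -25, 0, 0, 0, 0, 0, 1, -25, 0, 0, 0, 0, 0, 1, -15, 0, 0, 0, 0, 0, 1, 0, 0, 0, 0, 0, 0, 1, 0, 0, 0, 0, 0, 0, 1]
}}

```text
clock: 23.8
ee_pos: [425.8, -205.4, 178.4]
ee_rot: [[0.006, 0.981, -0.193], [-0.005, -0.193, -0.981], [-1.0, 0.007, 0.004]]
wrist_force: [-0.0, 0.2, -0.5]
gripper_width: 85.5
```

```bash
python3 -c "
from h import *
o=env.observe();print(o['ee_pos'],o['gripper_width'],o['wrist_force'])
s=env.snapshot('side')
for k,lo,hi,cl,z in(('red',(0,170,80),(16,255,255),7,40),('blue',*COL['blue'][:2],5,40),('blade',(0,0,60),(180,75,200),9,3)):
  for c in blobs(mask(s,lo,hi),200,cl):
    r=rect(s,c,z)
    if 380<r[2]<720 and -300<r[3]<250: print(k,r)
cv2.imwrite('pics/n.png',cv2.resize(s['color'][130:320,160:440,::-1],None,fx=2.8,fy=2.8,interpolation=cv2.INTER_CUBIC))"
```

```text
[ 425.75506422 -205.35018451  178.39276552] 85.51070349377824 [-0.02985656  0.23457312 -0.47272955]
red [ 369.4  266.5  639.2 -247.5   93.5   92.    78.9]
blue [287.6 150.7 605.1 212.6  88.6  93.4  81.7]
blade [ 273.1  279.1  473.  -216.9   48.3  144.7   78.9]
blade [ 369.1  267.9  660.4 -216.4  113.7  106.    78.5]
```

View pics/n.png

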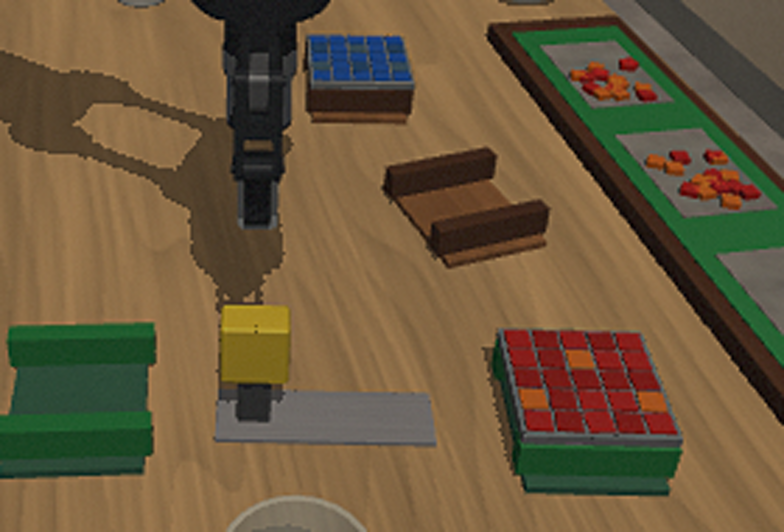

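The lifter lies flat on the bench at (265,415) in the crop, the red panel sits square on the green stand, the blue panel hasn't moved, and the gripper is clear.

```bash
python3 -c "
from workcell import env
print(env.hand_in())"
```

```text
the job is handed in; nothing more can be done
None
```

The red panel is on the green drying stand, the lifter lies flat on the bench, and the job is handed in. It finished at about 24 s of the 58 s allowed; hand-in reported no verdict.

I took the lifter by its grip, slid the blade under the panel, carried it level to the stand and lowered it. Then I drew the blade out and laid the lifter flat.

These are the last checks, mostly from the side camera:
- **Red panel:** it is at (639, -247.5) with yaw -11.1°. The stand is at about (638, -248) with yaw -11.4°, so the panel is within about 2 mm of centre and looks level.
- **Lifter:** it lies flat and still, about 40 mm short of the stand.
- **Blue panel:** it is within 1 mm of its start.
- **Gripper:** it is open, at 178 mm height, and touches nothing.

One measurement disagreed: at the start the top camera put the red panel about 7 mm off the side camera's position, because its mask took in shadow and wood. I used the side-camera value, and the insertion and placement bore it out. No check failed.

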